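Turn and stack the spare-parts totes

ROBOT

A 6-joint arm with a two-finger parallel gripper is mounted at the origin on the work surface. World frame = base frame: x ahead of the robot, y to its left, z up, the work surface at z = 0. Lengths are in m, angles in rad, forces in N, time in s.
With the tool pointing down it reaches from about 0.275 to 1 m from the base axis. Payload 8.4 kg.
Tool frame: the origin (TCP) lies at the centre of the arm's flange, where the gripper is bolted on; the fingertips stand 173 mm ahead of it and the grasp point (between the pads) lies bot.tcp_to_grasp ahead of it (bot.tcp_to_grasp is the distance from the TCP to the grasp point, in m); z points along the fingers, y is the line along which they close (so a half turn about z gives the same grasp; the last joint's range is limited). The gripper opens to 85 mm and grips with 20 to 120 N. Pads are 22 mm wide; open, the fingers measure 114 mm over their backs; the gripper's body (76 mm by 85 mm) begins 54 mm behind the grasp point. The pads swing forward as they close: fully open they stand 13 mm farther back than shut.
Start: joints at [-1.146, 0.353, 1.633, -0, 1.155, -0.002], TCP at [0.259, -0.569, 0.405] pointing down, gripper open.
Joint ranges: [-2.63, 2.63], [-0.92, 2.1], [0.06, 2.66], [-1.3, 4.44], [0, 2.69], [-3.02, 3.02]. Speed limits (rad/s): [2.22, 2.22, 2.79, 3.14, 3.14, 3.14].

INTERFACE

Orientations are given as a unit quaternion [x, y, z, w].
In Python, from rig import bot gives the robot as it stands.
- The arm moves only by the tool move_arm, never from a script. Its arguments are lists of equal length, an entry for each row: "turn": the turn, a rotation vector about the tool's x, y, z each as a share of 1.5 rad, from -1 to 1, a list of three; "slide": the shift along the tool's x, y, z each as a share of 10 cm, from -1 to 1, a list of three; "hand": the opening, from -1 (shut) to 1 (fully open). In form: {"turn": [[ax, ay, az], ...], "slide": [[x, y, z], ...], "hand": [hand, ...]}. A call has 1 to 5 rows; each row is the pose to reach, as a shift and turn from the pose commanded when the call began, along the tool's axes at that moment; what a row does not reach only later rows make up. A row lasts 1/10 s, in which the tool goes at most 50 mm and 8.59 degrees, less where a joint would pass 70% of its speed; a pose out of reach is approached as far as the arm can. A call with a number of a shift or a turn outside -1 to 1 is refused whole. A call with a gripper value outside its range is refused whole. The fingers move at their own pace and stop on an object; the grip force is fixed at half the most. Time passes only in rows, so rows that repeat a pose let the fingers close. It gives the time, the measured TCP pose, the force, the opening and the grip force at its end, in the units of the state.
- bot.read_state(): the state, without advancing time (a new reading comes with each control period).
- bot.grab_frame(name): name is "scene" or "top" or "wrist"; returns (picture, depth): 480x640x3 uint8, red, green, blue; 480x640 float32, m along the optical axis (not along the pixel's ray), 0 where there is no reading.
- bot.camera_model(name): a dict with "fov_y" (degrees; the focal length in pixels is half the picture's height over the tangent of half this angle, whatever the lens; pixels are square), "cx", "cy" (the principal point, pixels), "xyz" and "rotation" of the camera in the world; the wrist camera has in their place "hand_eye" (4x4, takes a point from camera to tool coordinates, whose origin is the TCP and whose axes are the flange's). Camera axes: x right, y down, z forward; pixel columns grow to the right and rows downward; lengths in m; the calibration is good to about 2 mm. A picture is of the moment at which its call begins: read the wrist's pose just before it. camera_model takes no time and is no camera call.
- bot.finish_job(): hands the job in; it is judged then, once.
The state is a dict: "t": time; "qpos": joint angles; "qvel": joint speeds; "joint_torque": joint torques, N m; "tool_pos": TCP position; "eef_rot": TCP orientation; "contact_force": force on the tool from outside, world axes, zero at the start; "wrist_torque": the same for the moment, N m; "gripper_width": opening from 0.0 (shut) to 1.0 (fully open); "finger_force": force on a finger pad.
Only numpy, scipy, OpenCV 4.12 (cv2) and the standard library are available. Lean on these libraries where they do the work, as an engineer would, in place of code of your own. Each camera call takes 0.05 s, during which the arm holds its last target. There are 200 camera calls.

TASK

Push the bottom tote round on its turntable, without lifting it off, until its grip tab lines up with the pointer of the turntable base. Stack the loose stack-nest tote squarely on top of it, turned end for end so that its feet sit in the bottom tote's rim saddles rather than nesting inside; set it down gently and let go. Leave everything else on the bench where it stands.

Things in the scene. Friction and masses are not known exactly. Their poses are not given: they have to be found in the camera images.
- lower_c (a point): Bottom tote: grey plastic stack-nest tote standing on the turntable, loose between low cleats round its feet (2 mm play). Point at its centre, 35 mm above its underside, which is 30 mm above the bench. x: along its length to its grip tab; z up. 150 x 110 mm outside at the rim, tapering to 126 x 86 mm at the floor, 70 mm high, walls and floor 4 mm. About 0.6 kg.
- lower_tab (a point): Centre of the bottom tote's grip tab: upright plate on the middle of its +x end, 10 mm thick along x, 50 mm wide along y, 22 mm high (66 to 88 mm above the tote's underside). The point lies 77 mm from the tote's centre axis along its x, 77 mm above its underside.
- lower_empty (a point): Point on the bottom tote's inner floor, 36 mm from its centre towards the end without tab, 4 mm above its underside. This half is empty: a shut gripper let down here can sweep the tote and disc round by the inner walls (about 85 mm apart). The tab half holds a fixed machine part: 12 to 52 mm from the centre, 50 mm wide, up to 22 mm above the underside.
- lower_saddle (a point): Bottom of one of the bottom tote's four rim saddles: on both long walls, at x = -50 and +22 mm, 22 mm long, 6 mm deep, floor 64 mm above the underside. This one is at x = -50, y = +52 mm. A tote turned end for end has its feet in the saddles and stacks: its underside is 64 mm above the lower underside.
- upper_c (a point): Loose tote standing on the bench: same shape and size as the bottom one, but empty, about 0.16 kg. Point at its centre, 35 mm above its underside; x towards its tab, z up. Both totes have saddles and feet alike: a tote set on the other the same way round drops through the deep notches over the feet and nests, underside only about 26 mm above the lower one.
- upper_tab (a point): Centre of the loose tote's grip tab, same plate: 10 mm thick along the tote's x, 50 mm wide, 22 mm high, 77 mm from the centre axis, 77 mm above the underside. Can be pinched across its 10 mm from above; held so, the tote's other end sags by up to about 5 degrees, which carries its feet some 4 mm towards the tab.
- upper_foot (a point): Underside of one of the loose tote's four feet (this one at x = +50, y = +52 mm). Foot blocks at the bottom of both long walls, at x = +50 and -22 mm: 14 mm long, 20 mm high, standing out to y = +-60 mm. Above each foot a deep notch, 22 mm long, is cut from the rim down to 20 mm above the underside. The bottom tote has the same.
- base: Fixed round grey base of the turntable, 190 mm across, 16 mm high; origin on its axis at bench level. A low pointer arm (22 mm wide, 14 mm high) with a pointed end sticks out along the base's own -x, roughly towards the robot, to 149 mm from the axis.
- turntable: Steel disc on the base, 200 mm across, 12 mm thick, top 30 mm above the bench, carrying the bottom tote between its cleats (14 mm high). Origin on its axis, at its underside; its x axis lies along the bottom tote's x. It turns either way about the upright axis, more than a full turn; about 0.12 N m of friction keeps it where it is left.
- bin: plain straight-walled open bin in the same grey plastic, 150 x 110 x 60 mm, no feet, notches or tab: a bystander. Origin at the centre of its underside, on the bench. x along its length.
- cone: blue cone of thread standing upright, 60 mm across its foot, 130 mm high, close beside the loose tote: a bystander. Origin at the centre of its underside, on the bench.
- jar: amber glass jar, 54 mm across, 75 mm high, close to the loose tote's plain end: a bystander. Origin at the centre of its underside, on the bench.
- oil: yellow oil can, 50 mm across, 130 mm high, beside the plain bin: a bystander. Origin at the centre of its underside, on the bench.
- spray: aluminium and red spray can, 60 mm across, 190 mm high, beyond the turntable: a bystander. Origin at the centre of its underside, on the bench.
- driver: screwdriver lying beyond the turntable, 170 mm long along its x axis, about 30 mm high: a bystander. Origin about mid-length.
- wheel: spoked steel handwheel lying flat beyond the turntable, 95 mm across, 24 mm high: a bystander. Origin at the centre of its underside, on the bench.
Mind the look-alikes: they are no part of the job. What is shaped like the part that bears lower_c but orange is not meant. What is shaped like the part that bears upper_c but black is not meant.

How it is judged:
By the outcome, as a careful person would: the job done as asked, in the order asked, and still so for the second after the job is handed in, with the robot touching nothing.
It also fails if it takes over 61 s, if anything falls off the work surface, if the arm or the gripper's body presses on something with over 40 N, if the wrist force passes 120 N, or if a joint passes its speed limit or range.

## Working session

There is one attempt and no reset: what is moved stays moved. The work goes in short steps, Python scripts to look and compute and a tool call to move; the robot and the scene stay as the last step left them, time stands still between calls to the robot, and variables do not carry over. Pictures are saved under pics/ and viewed, at most 10 in all, crops included, and the job is handed in when it is done.

Besides the shell and the picture viewer there is one more tool, called after "Call:" by a JSON object that holds its "name" and its "arguments", one argument or row to a line. move_arm: Moves the arm, as the interface text tells. Shift numbers are shares of 10 cm and turn numbers shares of 1.5 rad, none past 1 either way. Its arguments: {"type":"object","properties":{"turn":{"type":"array"},"slide":{"type":"array"},"hand":{"type":"array"}},"required":["turn","slide","hand"]}

```bash
ls; mkdir -p pics; cat > h.py <<'E'
import numpy as np, cv2
from rig import bot
from scipy.spatial.transform import Rotation as R
def cam(name,st=None):
    m=bot.camera_model(name); f=240/np.tan(np.radians(m["fov_y"])/2)
    if name=="wrist":
        T=np.eye(4);T[:3,:3]=R.from_quat(st["eef_rot"]).as_matrix();T[:3,3]=st["tool_pos"];T=T@np.array(m["hand_eye"])
    else:
        T=np.eye(4);r=np.array(m["rotation"]);T[:3,:3]=r if r.shape==(3,3) else R.from_quat(r).as_matrix();T[:3,3]=m["xyz"]
    return f,m["cx"],m["cy"],T
def shot(name):
    st=bot.read_state(); im,d=bot.grab_frame(name); f,cx,cy,T=cam(name,st)
    v,u=np.mgrid[:480,:640]
    P=np.stack([(u-cx)/f*d,(v-cy)/f*d,d],-1)@T[:3,:3].T+T[:3,3]; P[d==0]=np.nan
    return im,P
def save(im,n): cv2.imwrite("pics/"+n,np.ascontiguousarray(im[...,::-1]))
E
python3 - <<'E'
from h import *
s=bot.read_state();print(s,bot.tcp_to_grasp)
for n in("top","scene","wrist"): print(n,bot.camera_model(n))
im,P=shot("top");np.savez("top.npz",im=im,P=P);save(im,"top.png")
im,P=shot("scene");np.savez("scene.npz",im=im,P=P);save(im,"scene.png")
E
```

```text
pics
{'t': 0.0, 'qpos': array([-1.14642578e+00,  3.53674837e-01,  1.63413410e+00,  2.13518162e-05,
        1.15523209e+00, -2.37531213e-03]), 'qvel': array([ 0.00079311,  0.0007483 ,  0.00162999, -0.00088664, -0.00164609,
       -0.00023151]), 'joint_torque': array([-7.11791381e-04, -6.05263138e+01, -3.42067194e+01, -2.36354573e-06,
        9.59174184e-03, -1.43004661e-05]), 'tool_pos': array([ 0.25861337, -0.56872406,  0.40394486]), 'eef_rot': array([ 9.77322891e-01,  2.11753260e-01, -1.42122744e-04, -7.10170718e-04]), 'contact_force': array([0.49670953, 0.09393808, 0.09446852]), 'wrist_torque': array([-0.01551484,  0.02280736, -0.01833513]), 'finger_force': 0.0, 'gripper_width': 0.9992451021838029} 0.1547
top {'fov_y': 46.21718815979751, 'cx': 316.86493872676203, 'cy': 243.61645089141456, 'xyz': array([ 0.22668322, -0.00168372,  1.41453954]), 'rotation': array([-0.69685254,  0.70975624, -0.07513815,  0.0706886 ])}
scene {'fov_y': 48.963797292429796, 'cx': 320.5402532469445, 'cy': 244.32936109037885, 'xyz': array([0.95135753, 0.70291097, 1.02988853]), 'rotation': array([ 0.26610725,  0.90039735, -0.33030956, -0.09678397])}
wrist {'fov_y': 71.55445741132647, 'cx': 316.90008926095754, 'cy': 237.34312966758785, 'hand_eye': array([[-5.65945707e-04, -9.59563980e-01, -2.81490050e-01,
         7.23408413e-02],
       [ 9.99999786e-01, -6.35679143e-04,  1.56414845e-04,
        -3.43578739e-04],
       [-3.29027405e-04, -2.81489901e-01,  9.59564134e-01,
         3.13736737e-02],
       [ 0.00000000e+00,  0.00000000e+00,  0.00000000e+00,
         1.00000000e+00]])}
```

View pics/top.png

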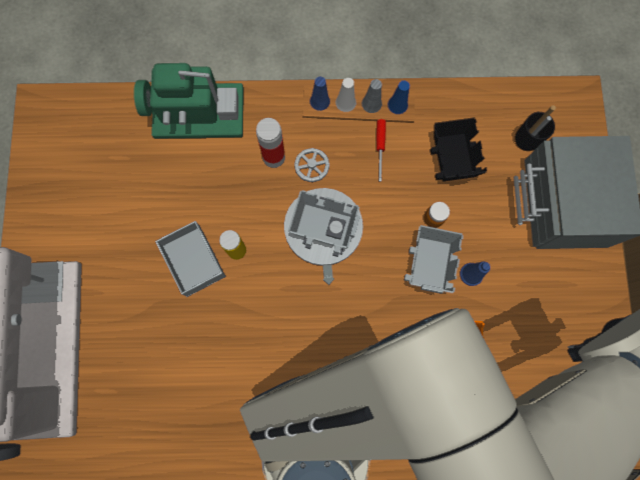

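View pics/scene.png

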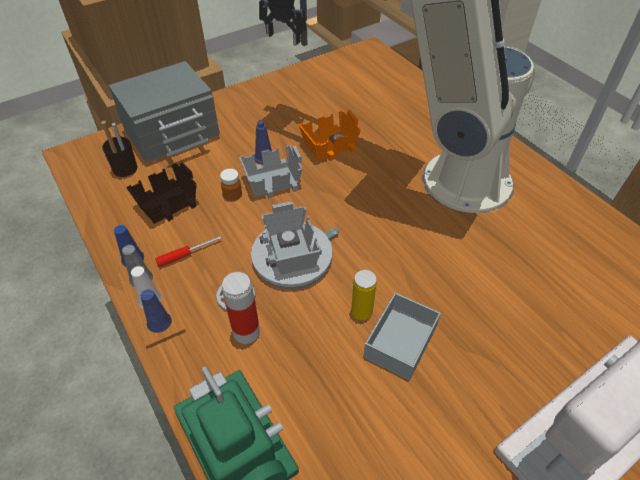

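Top view: the turntable is at (323,226) with its pointer at (328,283). The bottom tote's machine part is at (336,228), so its tab end faces right (~355,237).

Candidates for the loose tote:
- grey tote (434,260), tab end at the bottom (433,290), jar at its other end (438,213) and blue cone (477,272)
- black tote (457,150): not meant
- orange tote (scene 332,135): not meant
- plain bin (190,258): not meant

I choose the grey one at (434,260).

```bash
python3 - <<'E'
from h import *
t=np.load("top.npz");s=np.load("scene.npz")
A=t["P"];B=s["P"]
for n,(u,v) in dict(cone=(484,267),jar=(438,209),loose=(434,262),base=(323,190),part=(336,228),ptr=(328,282)).items(): print(n,A[v,u].round(3))
Q=np.concatenate([A.reshape(-1,3),B.reshape(-1,3)]);Q=Q[~np.isnan(Q[:,0])]
def box(c,r,z0,z1): 
    q=Q[(np.hypot(*(Q[:,:2]-c).T)<r)&(Q[:,2]>z0)&(Q[:,2]<z1)];return q
c1=A[262,434][:2];c0=A[228,325][:2]
q=box(c1,.1,.074,.095);print("loose tab",len(q),np.median(q,0))
q=box(c1,.1,.045,.075);r=cv2.minAreaRect(q[:,:2].astype(np.float32));print(r)
q=box(c0,.11,.106,.125);print("low tab",len(q),np.median(q,0))
q=box(c0,.11,.075,.103);r=cv2.minAreaRect(q[:,:2].astype(np.float32));print(r)
q=box(c0,.14,.02,.036);print(cv2.minEnclosingCircle(q[:,:2].astype(np.float32)))
# disc edge and pointer
q=box(c0,.17,.008,.018);d=np.hypot(*(q[:,:2]-c0).T);q=q[d>.115];print("ptr",len(q),np.median(q,0))
c=cv2.resize(t["im"][180:310,270:500],None,fx=3,fy=3,interpolation=cv2.INTER_CUBIC);save(c,"crop.png")
E
```

```text
cone [ 0.433 -0.398  0.131]
jar [ 0.59  -0.314  0.074]
loose [ 0.469 -0.311  0.005]
base [ 0.658 -0.032  0.026]
part [ 0.551 -0.061  0.053]
ptr [ 0.42  -0.039  0.02 ]
loose tab 370 [ 0.40400701 -0.30513682  0.08510602]
((0.4712277948856354, -0.3263857960700989), (0.16259831190109253, 0.1853117197751999), 76.0587387084961)
low tab 224 [ 0.54220346 -0.10129963  0.11725091]
((0.5641934871673584, -0.03114534169435501), (0.15835915505886078, 0.11117599904537201), 73.04120635986328)
((0.557865560054779, -0.028134174644947052), 0.13794289529323578)
ptr 351 [ 0.69312946 -0.02761819  0.01343182]
```

View pics/crop.png

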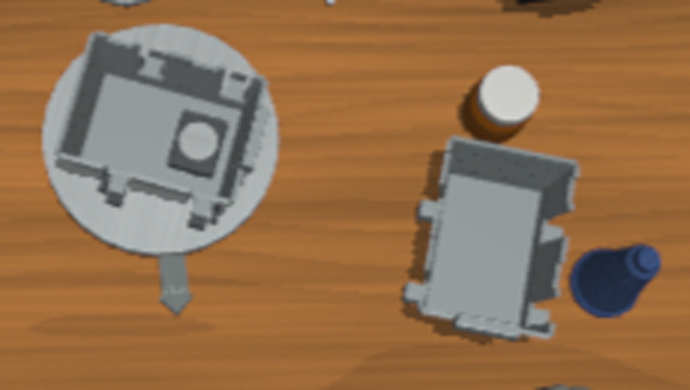

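The crop confirms the grey tote: feet and notches, tab at its near end (490,325), jar at its plain end, cone at its side. Now to look from close by.

Call:
{"name": "move_arm", "arguments": {
  "turn": [
    [0,0,0],
    [0,0,0],
    [0,0,0]
  ],
  "slide": [
    [0.5,-0.3,0],
    [1,-0.6,0],
    [1,-0.6,0]
  ],
  "hand": [1,1,1]
}}

```text
t: 0.4
tool_pos: [0.3262, -0.47, 0.4042]
eef_rot: [0.977, 0.212, 0.0, -0.001]
contact_force: [0.5, -0.3, 0.6]
gripper_width: 0.999
finger_force: 0.0
```

Call:
{"name": "move_arm", "arguments": {
  "turn": [
    [0,0,0],
    [0,0,0],
    [0,0,0]
  ],
  "slide": [
    [0.5,-0.3,0],
    [1,-0.6,0],
    [1,-0.6,0]
  ],
  "hand": [1,1,1]
}}

```text
t: 0.7
tool_pos: [0.3925, -0.3741, 0.4045]
eef_rot: [0.977, 0.213, 0.0, -0.001]
contact_force: [-0.7, -0.7, -0.1]
gripper_width: 0.999
finger_force: 0.0
```

Call:
{"name": "move_arm", "arguments": {
  "turn": [
    [0,0,0],
    [0,0,0],
    [0,0,0],
    [0,0,0],
    [0,0,0]
  ],
  "slide": [
    [0.4,-0.2,0],
    [0.7,-0.4,0],
    [0.7,-0.4,0],
    [0.7,-0.4,0],
    [0.7,-0.4,0]
  ],
  "hand": [1,1,1,1,1]
}}

```text
t: 1.2
tool_pos: [0.4379, -0.3122, 0.4046]
eef_rot: [0.977, 0.212, -0.0, 0.0]
contact_force: [0.2, -0.8, 0.4]
gripper_width: 0.998
finger_force: 0.0
```

```bash
cat >> h.py <<'E'
def go(p,th=None,tilt=0):
    """tool deltas (share units) to TCP world p, tool-y yaw th (deg), tool straight down"""
    s=bot.read_state(); r=R.from_quat(s["eef_rot"]); M=r.as_matrix()
    y=M[:,1]; cur=np.degrees(np.arctan2(y[1],y[0]))
    print("tcp",s["tool_pos"].round(4),"yaw",round(cur,2),"t",round(s["t"],2),"q1,q6",s["qpos"][[0,5]].round(2),"Fz",s["contact_force"].round(1),"w",round(s["gripper_width"],3))
    sl=M.T@(np.array(p)-s["tool_pos"])/.1
    if th is None: th=cur
    a=np.radians(th); yy=np.array([np.cos(a),np.sin(a),0]); z=np.array([0,0,-1.]); x=np.cross(yy,z)
    G=R.from_matrix(np.stack([x,yy,z],1)); rv=(r.inv()*G).as_rotvec()
    print("slide",sl.round(3),"turn",(rv/1.5).round(3))
E
python3 - <<'E'
from h import *
go([.5,-.07,.42],-12)
im,P=shot("wrist");np.savez("w1.npz",im=im,P=P);save(im,"w1.png")
E
```

```text
tcp [ 0.4379 -0.3122  0.4046] yaw -65.55 t 1.2 q1,q6 [-0.62  0.52] Fz [ 0.2 -0.8  0.4] w 0.998
slide [ 1.567 -1.948 -0.155] turn [-0.     0.    -0.623]
```

View pics/w1.png

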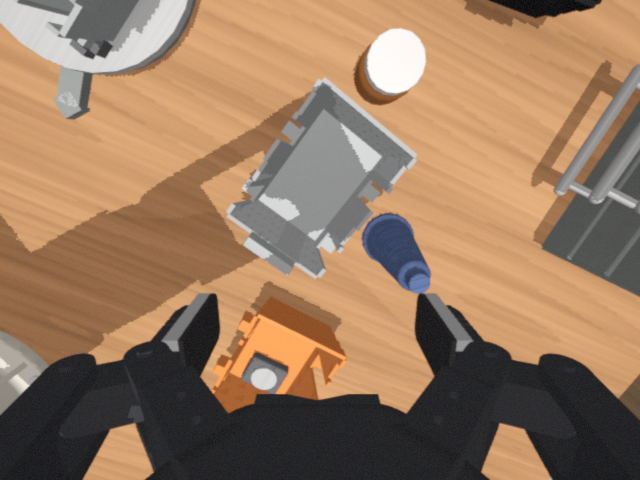

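The loose tote's tab is at (268,255), with the cone at (400,250), the jar at (393,65) and the orange look-alike at (270,360). I'll fit the pose from depth.

```bash
cat >> h.py <<'E'
from scipy.spatial import cKDTree
from scipy.optimize import least_squares
def model(tab=True):
    # surface samples in tote frame (z from underside): rim outline walls (outer+inner) with taper, tab
    pts=[]
    for z in np.arange(.03,.0651,.005):
        for o in (0,.004):
            hx=.063+.012*z/.07-o; hy=.043+.012*z/.07-o
            for s in (-1,1):
                for a in np.arange(-hy,hy+.001,.003): pts.append((s*hx,a,z))
                for a in np.arange(-hx,hx+.001,.003):
                    if min(abs(a-.05),abs(a+.022),abs(a+.05),abs(a-.022))>.012: pts.append((a,s*hy,z))
    for y in np.arange(-.025,.0251,.0025):
        for x in (.072,.077,.082): pts.append((x,y,.088))
        for z in np.arange(.07,.088,.003): pts+= [(.072,y,z),(.082,y,z)]
    for x in np.arange(-.058,.0,.004):
        for y in np.arange(-.036,.037,.004): pts.append((x,y,.004))
    return cKDTree(np.array(pts))
TREE=model()
def fit(Q,c,yaw,zb,free_tilt=False,r=.105):
    """Q world pts; returns x,y,yaw deg, z of underside"""
    Q=Q.reshape(-1,3);Q=Q[~np.isnan(Q[:,0])]
    p=np.array([c[0],c[1],zb,np.radians(yaw),0.])
    def loc(p,Q):
        d=Q-p[:3]; rr=R.from_euler("zy",[p[3],p[4]]).as_matrix(); return d@rr
    for lim in (.02,.01,.006,.006,.004,.004):
        L=loc(p,Q); m=(abs(L[:,0])<.09)&(abs(L[:,1])<.062)&(L[:,2]>.026)&(L[:,2]<.095)
        q=Q[m]; d,_=TREE.query(loc(p,q)); q=q[d<lim]
        if len(q)>3000: q=q[np.random.default_rng(0).choice(len(q),3000,False)]
        def f(v):
            w=p.copy(); w[[0,1,2,3]]+=v[:4]
            if free_tilt: w[4]+=v[4]
            L=loc(w,q); _,i=TREE.query(L); return ((L-TREE.data[i])).ravel()
        s=least_squares(f,np.zeros(5 if free_tilt else 4),x_scale=.01,diff_step=1e-3,loss="soft_l1",f_scale=.002)
        p[:4]+=s.x[:4]
        if free_tilt:p[4]+=s.x[4]
    print("fit xyz",p[:3].round(4),"yaw",np.degrees(p[3]).round(2),"tilt",np.degrees(p[4]).round(2),"n",len(q),"rms mm",1e3*np.sqrt(2*s.cost/len(q)))
    return p
E
python3 - <<'E'
from h import *
P=np.load("w1.npz")["P"];A=np.load("top.npz")["P"];B=np.load("scene.npz")["P"]
for Q in (P,A,B):
    p=fit(Q,(.47,-.317),165,0.)
for Q in (A,B,np.stack([A,B])): p=fit(Q,(.56,-.03),-102,.03)
def near(Q,c,r,z0,z1):
    Q=Q.reshape(-1,3);Q=Q[~np.isnan(Q[:,0])];return Q[(np.hypot(*(Q[:,:2]-c).T)<r)&(Q[:,2]>z0)&(Q[:,2]<z1)]
q=near(P,(.3,-.3),.06,.03,.1);print("orange max",q[q[:,2]>.05].max(0),np.quantile(q,.98,0))
E
```

```text
fit xyz [ 0.4665 -0.3043  0.0045] yaw 164.94 tilt 0.0 n 3000 rms mm 1.9179495275509668
fit xyz [ 0.4671 -0.3025  0.0064] yaw 167.03 tilt 0.0 n 653 rms mm 2.02392634480766
fit xyz [ 0.4685 -0.3012  0.0042] yaw 167.25 tilt 0.0 n 698 rms mm 2.0872030045479706
fit xyz [ 0.5641 -0.029   0.0348] yaw -106.35 tilt 0.0 n 684 rms mm 2.008090804485856
fit xyz [ 0.5655 -0.0291  0.0341] yaw -106.13 tilt 0.0 n 1308 rms mm 2.0021629885458356
fit xyz [ 0.5643 -0.0289  0.0345] yaw -106.76 tilt 0.0 n 1983 rms mm 1.9916461085040622
orange max [ 0.32420698 -0.28731855  0.07123052] [ 0.32235166 -0.28984711  0.07038714]
```

Call:
{"name": "move_arm", "arguments": {
  "turn": [
    [0,0,-0.1],
    [0,0,-0.2],
    [0,0,-0.3],
    [0,0,-0.3]
  ],
  "slide": [
    [0.3,-0.35,0],
    [0.6,-0.7,0],
    [0.8,-0.95,0],
    [0.8,-0.95,0]
  ],
  "hand": [1,1,1,1]
}}

```text
t: 1.65
tool_pos: [0.4719, -0.1901, 0.4047]
eef_rot: [0.904, 0.427, 0.0, -0.0]
contact_force: [-0.4, 0.6, 0.2]
gripper_width: 1.0
finger_force: 0.0
```

```bash
python3 - <<'E'
from h import *
go([.53,-.07,.42],-12)
E
```

```text
tcp [ 0.4719 -0.1901  0.4047] yaw -39.43 t 1.65 q1,q6 [-0.39  0.3 ] Fz [-0.4  0.6  0.2] w 1.0
slide [ 1.297 -0.315 -0.152] turn [-0.    -0.001 -0.319]
```

Call:
{"name": "move_arm", "arguments": {
  "turn": [
    [0,0,-0.1],
    [0,0,-0.2],
    [0,0,-0.3],
    [0,0,-0.32],
    [0,0,-0.32]
  ],
  "slide": [
    [0.3,-0.1,0],
    [0.6,-0.2,0],
    [1,-0.3,0],
    [1,-0.3,0],
    [1,-0.3,0]
  ],
  "hand": [1,1,1,1,1]
}}

```text
t: 2.15
tool_pos: [0.5129, -0.0964, 0.4046]
eef_rot: [0.779, 0.627, -0.0, 0.0]
contact_force: [-0.2, -0.1, -0.3]
gripper_width: 1.0
finger_force: 0.0
```

```bash
sed -i 's/np.arange(.03,.0651,.005)/np.arange(.03,.0701,.004)/' h.py; python3 - <<'E'
from h import *
go([.53,-.07,.42],-12)
im,P=shot("wrist");np.savez("w2.npz",im=im,P=P);save(im,"w2.png")
p=fit(P,(.564,-.029),-105,.03)
fit(np.load("w1.npz")["P"],(.466,-.303),165,0)
A=np.load("top.npz")["P"];B=np.load("scene.npz")["P"]
fit(np.stack([A,B]),(.564,-.029),-105,.03)
fit(np.stack([A,B]),(.466,-.303),165,0)
E
```

```text
tcp [ 0.5129 -0.0964  0.4046] yaw -12.3 t 2.15 q1,q6 [-0.19  0.03] Fz [-0.2 -0.1 -0.3] w 1.0
slide [ 0.294  0.111 -0.154] turn [-0.     0.    -0.003]
fit xyz [ 0.5639 -0.0283  0.0296] yaw -106.96 tilt 0.0 n 3000 rms mm 1.6000295498962438
fit xyz [ 4.672e-01 -3.003e-01 -4.000e-04] yaw 167.14 tilt 0.0 n 3000 rms mm 1.608241986948794
fit xyz [ 0.5644 -0.0289  0.0315] yaw -106.85 tilt 0.0 n 2134 rms mm 1.8318316005550328
fit xyz [ 0.4677 -0.301   0.0012] yaw 167.27 tilt 0.0 n 1495 rms mm 1.9756614499606036
```

View pics/w2.png

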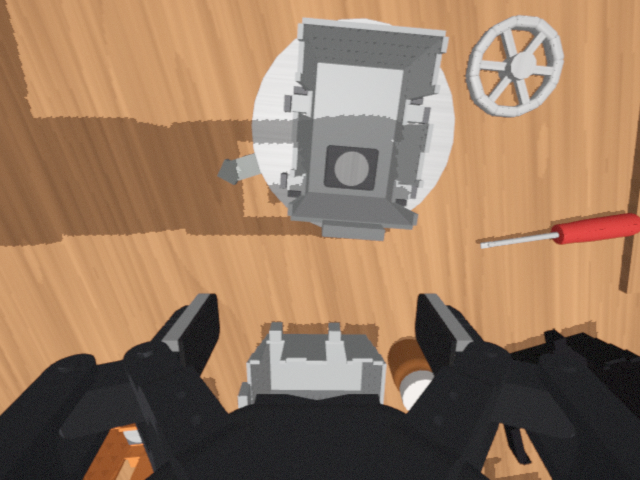

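Close view: the bottom tote's tab is at (352,232), the part at (351,168), the pointer tip at about (219,172), and the disc is visible. Now the axis and pointer direction.

```bash
python3 - <<'E'
from h import *
z=np.load("w2.npz");P=z["P"];im=z["im"].astype(int)
Q=P.reshape(-1,3);C=im.reshape(-1,3);ok=~np.isnan(Q[:,0]);Q=Q[ok];C=C[ok]
c=np.array([.564,-.0285]);d=np.hypot(*(Q[:,:2]-c).T);a=np.degrees(np.arctan2(*(Q[:,:2]-c).T[::-1]))
grey=np.ptp(C,axis=1)<30
# disc edge per angle
m=(Q[:,2]>.024)&(Q[:,2]<.036)&(d<.112)&grey
E=[]
for k in range(-180,180,4):
    s=m&(a>=k)&(a<k+4)
    if s.sum()>5:
        i=np.argmax(np.where(s,d,0))
        if d[i]>.09:E.append(Q[i,:2])
E=np.array(E);r=least_squares(lambda v:np.hypot(*(E-v[:2]).T)-v[2],[*c,.1],loss="soft_l1",f_scale=.001);print("axis wrist",r.x,len(E))
for n in("top",):
    t=np.load(n+".npz");A=t["P"].reshape(-1,3);dd=np.hypot(*(A[:,:2]-c).T);aa=np.degrees(np.arctan2(*(A[:,:2]-c).T[::-1]));mm=(A[:,2]>.022)&(A[:,2]<.038)&(dd<.112);E=[]
    for k in range(-180,180,6):
        s=mm&(aa>=k)&(aa<k+6)
        if s.sum()>2:
            i=np.argmax(np.where(s,dd,0)); 
            if dd[i]>.09:E.append(A[i,:2])
    E=np.array(E);r2=least_squares(lambda v:np.hypot(*(E-v[:2]).T)-v[2],[*c,.1],loss="soft_l1",f_scale=.001);print("axis top",r2.x,len(E))
for (X,CC,ax) in ((Q,C,r.x[:2]),(t["P"].reshape(-1,3),t["im"].reshape(-1,3).astype(int),r2.x[:2])):
    dd=np.hypot(*(X[:,:2]-ax).T);g=np.ptp(CC,axis=1)<28
    s=(X[:,2]>.005)&(X[:,2]<.022)&(dd>.104)&(dd<.155)&(X[:,0]<.48)&g
    q=X[s];print(len(q),q.min(0),q.max(0))
    qb=q[dd[s]<.132]
    v=np.mean(q[:,:2],0)-ax;print("ptr centroid ang",np.degrees(np.arctan2(v[1],v[0])))
    tip=q[np.argmax(dd[s])];v=tip[:2]-ax;print("tip",tip,np.hypot(*v),np.degrees(np.arctan2(v[1],v[0])))
    l=cv2.fitLine(qb[:,:2].astype(np.float32),cv2.DIST_HUBER,0,.01,.01).ravel();print("line",l)
E
```

```text
axis wrist [ 0.56420515 -0.02804452  0.09919764] 61
axis top [ 0.56399998 -0.0289964   0.09943868] 57
780 [ 0.41753535 -0.05205638  0.00629743] [ 0.46130534 -0.02492951  0.01563028]
ptr centroid ang -175.58152653899995
tip [ 0.41753535 -0.04013385  0.01283105] 0.14716718536361278 -175.2880200020312
line [ 0.9960341   0.08897221  0.44674438 -0.03707976]
130 [ 0.41853396 -0.05236084  0.00810107] [ 0.46018479 -0.02756859  0.02133981]
ptr centroid ang -175.41914275005445
tip [ 0.41853396 -0.04182891  0.01516417] 0.14603095074100775 -174.95861534753755
line [ 0.99702716  0.0770506   0.4464328  -0.03836381]
```

```bash
python3 - <<'E'
from h import *
go([.5404,-.106,.36],-17)
E
```

```text
tcp [ 0.5126 -0.0969  0.4046] yaw -12.41 t 2.2 q1,q6 [-0.19  0.03] Fz [-0.8 -0.   0. ] w 0.997
slide [-0.029  0.291  0.446] turn [-0.     0.     0.053]
```

Call:
{"name": "move_arm", "arguments": {
  "turn": [
    [0,0,0.05],
    [0,0,0.053],
    [0,0,0.053],
    [0,0,0.053]
  ],
  "slide": [
    [-0.03,0.29,0.2],
    [-0.03,0.29,0.6],
    [-0.03,0.29,0.9],
    [-0.03,0.29,0.9]
  ],
  "hand": [1,1,1,1]
}}

```text
t: 2.6
tool_pos: [0.5384, -0.1063, 0.311]
eef_rot: [0.804, 0.595, -0.003, -0.003]
contact_force: [-0.9, -0.0, 0.4]
gripper_width: 1.0
finger_force: 0.0
```

```bash
python3 - <<'E'
from h import *
go([.5404,-.106,.274],-17)
im,P=shot("wrist");save(im[150:480],"w3.png")
E
```

```text
tcp [ 0.5384 -0.1063  0.311 ] yaw -17.04 t 2.6 q1,q6 [-0.2  0.1] Fz [-0.9 -0.   0.4] w 1.0
slide [0.009 0.021 0.37 ] turn [-0.005  0.001 -0.   ]
```

View pics/w3.png

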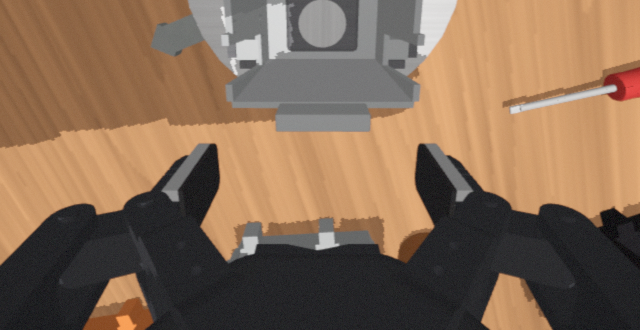

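The tab at (323,118) is centred between the pads (218 and 418). Go down and close to about 58 mm.

Call:
{"name": "move_arm", "arguments": {
  "turn": [
    [0,0,0],
    [0,0,0],
    [0,0,0],
    [0,0,0],
    [0,0,0]
  ],
  "slide": [
    [0.0,0.0,0.2],
    [0.0,0.0,0.32],
    [0.0,0.0,0.32],
    [0,0,0.32],
    [0,0,0.32]
  ],
  "hand": [1,1,0.35,0.35,0.35]
}}

```text
t: 3.15
tool_pos: [0.5408, -0.1051, 0.2838]
eef_rot: [0.803, 0.596, 0.001, 0.001]
contact_force: [0.2, -1.0, -0.1]
gripper_width: 0.673
finger_force: 0.0
```

```bash
python3 - <<'E'
from h import *
go([.5404,-.106,.274],-17)
E
```

```text
tcp [ 0.5408 -0.1051  0.2838] yaw -16.83 t 3.15 q1,q6 [-0.19  0.1 ] Fz [ 0.2 -1.  -0.1] w 0.673
slide [-0.009 -0.001  0.098] turn [ 0.001 -0.     0.002]
```

Call:
{"name": "move_arm", "arguments": {
  "turn": [
    [0,0,0],
    [0,0,0]
  ],
  "slide": [
    [0,0,0.1],
    [0,0,0.1]
  ],
  "hand": [0.3,0.3]
}}

```text
t: 3.35
tool_pos: [0.54, -0.1048, 0.2719]
eef_rot: [0.803, 0.596, -0.0, -0.0]
contact_force: [0.0, -0.6, 0.0]
gripper_width: 0.65
finger_force: 0.0
```

Call:
{"name": "move_arm", "arguments": {
  "turn": [
    [0,0,0.047],
    [0,0,0.093],
    [0,0,0.14],
    [0,0,0.186],
    [0,0,0.233]
  ],
  "slide": [
    [0.002,-0.057,0],
    [0.008,-0.113,0],
    [0.018,-0.168,0],
    [0.031,-0.223,0],
    [0.049,-0.277,0]
  ],
  "hand": [0.3,0.3,0.3,0.3,0.3]
}}

```text
t: 3.85
tool_pos: [0.5153, -0.0923, 0.2726]
eef_rot: [0.895, 0.446, 0.0, 0.0]
contact_force: [1.1, -1.1, -1.8]
gripper_width: 0.651
finger_force: 0.8
```

```bash
python3 - <<'E'
from h import *
a=np.radians(-127);go([.5641+.081*np.cos(a),-.0285+.081*np.sin(a),.274],-37)
E
```

```text
tcp [ 0.5153 -0.0923  0.2726] yaw -37.0 t 3.85 q1,q6 [-0.18  0.47] Fz [ 1.1 -1.1 -1.8] w 0.651
slide [-0.007  0.006 -0.014] turn [ 0. -0. -0.]
```

Pushing, with about 1 N of contact. Continue the arc.

Call:
{"name": "move_arm", "arguments": {
  "turn": [
    [0,0,0.047],
    [0,0,0.093],
    [0,0,0.14],
    [0,0,0.186],
    [0,0,0.233]
  ],
  "slide": [
    [0.002,-0.057,0],
    [0.008,-0.113,0],
    [0.018,-0.168,0],
    [0.031,-0.223,0],
    [0.049,-0.277,0]
  ],
  "hand": [0.3,0.3,0.3,0.3,0.3]
}}

```text
t: 4.35
tool_pos: [0.496, -0.0717, 0.2727]
eef_rot: [0.959, 0.284, 0.0, 0.0]
contact_force: [2.1, -0.9, -1.2]
gripper_width: 0.651
finger_force: 0.7
```

Call:
{"name": "move_arm", "arguments": {
  "turn": [
    [0,0,0.047],
    [0,0,0.093],
    [0,0,0.14],
    [0,0,0.186],
    [0,0,0.233]
  ],
  "slide": [
    [0.002,-0.057,0],
    [0.008,-0.113,0],
    [0.018,-0.168,0],
    [0.031,-0.223,0],
    [0.049,-0.277,0]
  ],
  "hand": [0.3,0.3,0.3,0.3,0.3]
}}

```text
t: 4.85
tool_pos: [0.4851, -0.0457, 0.2727]
eef_rot: [0.994, 0.113, 0.0, 0.0]
contact_force: [0.5, -0.7, -1.0]
gripper_width: 0.649
finger_force: 0.7
```

```bash
python3 - <<'E'
from h import *
a=np.radians(-175.2);go([.5641+.081*np.cos(a),-.0285+.081*np.sin(a),.274],-85.2)
im,P=shot("wrist"); fit(P,(.564,-.0285),-166,.03)
im,A=shot("top");im,B=shot("scene");fit(np.stack([A,B]),(.564,-.0285),-166,.03)
E
```

```text
tcp [ 0.4851 -0.0457  0.2727] yaw -77.05 t 4.85 q1,q6 [-0.1   1.25] Fz [ 0.5 -0.7 -1. ] w 0.649
slide [ 0.007 -0.106 -0.013] turn [ 0.    -0.     0.095]
fit xyz [ 0.5637 -0.0278  0.0294] yaw -165.47 tilt 0.0 n 3000 rms mm 1.6494612221425173
fit xyz [ 0.5649 -0.0292  0.0312] yaw -166.42 tilt 0.0 n 1396 rms mm 1.8527132680479184
```

Call:
{"name": "move_arm", "arguments": {
  "turn": [
    [0,0,0.05],
    [0,0,0.095],
    [0,0,0.095],
    [0,0,0.095],
    [0,0,0.095]
  ],
  "slide": [
    [0.005,-0.055,0],
    [0.007,-0.106,0],
    [0.007,-0.106,0],
    [0.007,-0.106,0],
    [0.007,-0.106,0]
  ],
  "hand": [0.3,0.25,0.2,0.2,0.2]
}}

```text
t: 5.5
tool_pos: [0.4833, -0.0355, 0.2727]
eef_rot: [0.999, 0.044, -0.0, -0.0]
contact_force: [-0.1, 1.6, 0.8]
gripper_width: 0.6
finger_force: 0.8
```

Call:
{"name": "move_arm", "arguments": {
  "turn": [
    [0,0,0],
    [0,0,0],
    [0,0,0],
    [0,0,0],
    [0,0,0]
  ],
  "slide": [
    [0,0,0],
    [0,0,0],
    [0,0,-0.3],
    [0,0,-0.8],
    [0,0,-1]
  ],
  "hand": [0.5,0.8,0.8,1,1]
}}

```text
t: 6.0
tool_pos: [0.4841, -0.0356, 0.3763]
eef_rot: [0.999, 0.043, 0.002, 0.0]
contact_force: [0.1, -0.6, -0.0]
gripper_width: 1.001
finger_force: 0.0
```

```bash
python3 - <<'E'
from h import *
go([.5,-.05,.42],-85.2)
im,P=shot("wrist");save(im,"w4.png"); p=fit(P,(.564,-.0285),-174,.03)
im,A=shot("top");np.savez("top2.npz",im=im,P=A);im,B=shot("scene");fit(np.stack([A,B]),(.564,-.0285),-174,.03)
E
```

```text
tcp [ 0.4841 -0.0356  0.3763] yaw -85.03 t 6.0 q1,q6 [-0.08  1.41] Fz [ 0.1 -0.6 -0. ] w 1.001
slide [ 0.147  0.158 -0.437] turn [ 0.001 -0.003  0.002]
fit xyz [ 0.5636 -0.0277  0.0295] yaw -175.66 tilt 0.0 n 3000 rms mm 1.6013821948775808
fit xyz [ 0.5646 -0.0289  0.031 ] yaw -175.57 tilt 0.0 n 1428 rms mm 1.8685807117994444
```

The tab sits at about -175.6°, against -175.3° for the pointer, so the turning is done. Next is the loose tote, with tool y along its x.

Call:
{"name": "move_arm", "arguments": {
  "turn": [
    [0,0,0.09],
    [0,0,0.19],
    [0,0,0.29],
    [0,0,0.39],
    [0,0,0.49]
  ],
  "slide": [
    [0,0.1,-0.3],
    [-0.2,0.4,-0.4],
    [-0.4,0.7,-0.4],
    [-0.5,1,-0.4],
    [-0.5,1,-0.4]
  ],
  "hand": [0,0,0,0,0]
}}

```text
t: 6.65
tool_pos: [0.4407, -0.1417, 0.4111]
eef_rot: [0.947, -0.323, -0.001, 0.001]
contact_force: [-0.1, -0.3, 0.8]
gripper_width: 0.499
finger_force: 0.0
```

```bash
python3 - <<'E'
from h import *
go([.3921,-.2834,.40],167.2)
E
```

```text
tcp [ 0.4407 -0.1417  0.4111] yaw -127.64 t 6.65 q1,q6 [-0.31  1.91] Fz [-0.1 -0.3  0.8] w 0.499
slide [0.481 1.419 0.112] turn [0.002 0.    0.758]
```

Call:
{"name": "move_arm", "arguments": {
  "turn": [
    [0,0,0.095],
    [0,0,0.19],
    [0,0,0.285],
    [0,0,0.38],
    [0,0,0.48]
  ],
  "slide": [
    [0.1,0.2,0],
    [0.2,0.5,0],
    [0.3,0.8,0],
    [0.4,1,0.1],
    [0.48,1,0.1]
  ],
  "hand": [0,0,0,0,0]
}}

```text
t: 7.15
tool_pos: [0.4183, -0.2495, 0.3999]
eef_rot: [0.772, -0.635, -0.002, 0.001]
contact_force: [0.1, -0.3, -0.5]
gripper_width: 0.499
finger_force: 0.0
```

```bash
python3 - <<'E'
from h import *
go([.3921,-.2834,.40],167.2)
E
```

```text
tcp [ 0.4183 -0.2495  0.3999] yaw -168.86 t 7.15 q1,q6 [-0.54  2.41] Fz [ 0.1 -0.3 -0.5] w 0.499
slide [ 0.282  0.322 -0.001] turn [0.003 0.001 0.279]
```

Call:
{"name": "move_arm", "arguments": {
  "turn": [
    [0,0,0.095],
    [0,0,0.19],
    [0,0,0.279],
    [0,0,0.279],
    [0,0,0.279]
  ],
  "slide": [
    [0.1,0.1,0],
    [0.2,0.2,0.3],
    [0.28,0.32,0.6],
    [0.28,0.32,0.6],
    [0.28,0.32,0.6]
  ],
  "hand": [0,0,0,0,0]
}}

```text
t: 7.65
tool_pos: [0.3939, -0.2816, 0.3417]
eef_rot: [-0.628, 0.778, 0.002, -0.0]
contact_force: [0.2, 0.2, 0.5]
gripper_width: 0.5
finger_force: 0.0
```

```bash
python3 - <<'E'
from h import *
im,P=shot("wrist");save(im,"w5.png");p=fit(P,(.467,-.3005),167,0)
t=p[:2]+.077*np.array([np.cos(p[3]),np.sin(p[3])]);print(t)
im,A=shot("top");im,B=shot("scene");p=fit(np.stack([A,B]),(.467,-.3005),167,0)
print(p[:2]+.077*np.array([np.cos(p[3]),np.sin(p[3])]))
go([.3921,-.2834,.244],167.2)
E
```

```text
fit xyz [ 4.675e-01 -3.007e-01 -4.000e-04] yaw 167.04 tilt 0.0 n 3000 rms mm 1.652059813763179
[ 0.39250983 -0.28340502]
fit xyz [ 0.4679 -0.3006  0.0011] yaw 167.61 tilt 0.0 n 1073 rms mm 1.9582948942973732
[ 0.3927116  -0.28410939]
tcp [ 0.3949 -0.2818  0.3436] yaw 167.75 t 7.8 q1,q6 [-0.62  2.73] Fz [ 0.  -0.3  0.2] w 0.504
slide [0.022 0.026 0.996] turn [-0.001 -0.     0.006]
```

View pics/w5.png

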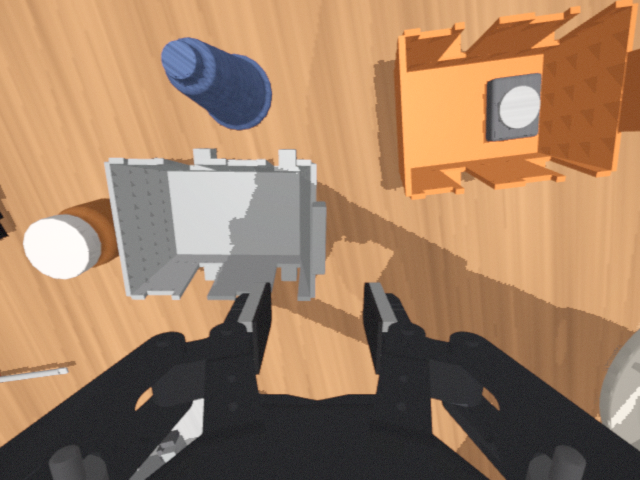

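The tab at (318,240) lies on the pads' mid-line (about 318), and there is room on both sides. Descend and close.

Call:
{"name": "move_arm", "arguments": {
  "turn": [
    [0,0,0.005],
    [0,0,0.005],
    [0,0,0.005],
    [0,0,0.005],
    [0,0,0.005]
  ],
  "slide": [
    [0.02,0.02,0.3],
    [0.02,0.02,0.6],
    [0.02,0.02,0.85],
    [0.02,0.02,0.95],
    [0.02,0.02,0.98]
  ],
  "hand": [0,0,0,0,0]
}}

```text
t: 8.3
tool_pos: [0.3922, -0.2832, 0.2446]
eef_rot: [-0.624, 0.781, 0.0, -0.0]
contact_force: [0.6, -0.3, -0.1]
gripper_width: 0.501
finger_force: 0.0
```

```bash
python3 - <<'E'
from h import *
go([.3925,-.2835,.244],167.2)
E
```

```text
tcp [ 0.3922 -0.2832  0.2446] yaw 167.25 t 8.3 q1,q6 [-0.63  2.74] Fz [ 0.6 -0.3 -0.1] w 0.501
slide [ 0.003 -0.004  0.006] turn [0.    0.    0.001]
```

Call:
{"name": "move_arm", "arguments": {
  "turn": [
    [0,0,0],
    [0,0,0],
    [0,0,0],
    [0,0,0],
    [0,0,0]
  ],
  "slide": [
    [0,0,0],
    [0,0,0],
    [0,0,0],
    [0,0,0],
    [0,0,0]
  ],
  "hand": [-0.4,-0.6,-1,-1,-1]
}}

```text
t: 8.8
tool_pos: [0.3922, -0.2837, 0.2459]
eef_rot: [-0.624, 0.782, -0.001, 0.0]
contact_force: [-0.3, 0.8, 4.4]
gripper_width: 0.095
finger_force: 60.5
```

Call:
{"name": "move_arm", "arguments": {
  "turn": [
    [0,0,0],
    [0,0,0],
    [0,0,0],
    [0,0,0],
    [0,0,0]
  ],
  "slide": [
    [0,0,0],
    [0,0,-0.1],
    [0,0,-0.25],
    [0,0,-0.4],
    [0,0,-0.6]
  ],
  "hand": [-1,-1,-1,-1,-1]
}}

```text
t: 9.3
tool_pos: [0.3915, -0.2832, 0.3058]
eef_rot: [-0.624, 0.782, 0.0, -0.0]
contact_force: [0.3, 0.6, -1.3]
gripper_width: 0.097
finger_force: 59.5
```

Call:
{"name": "move_arm", "arguments": {
  "turn": [
    [0,0,0],
    [0,0,0],
    [0,0,0],
    [0,0,0],
    [0,0,0]
  ],
  "slide": [
    [0,0,-0.25],
    [0,0,-0.5],
    [0,0,-0.8],
    [0,0,-1],
    [0,0,-1]
  ],
  "hand": [-1,-1,-1,-1,-1]
}}

```text
t: 9.8
tool_pos: [0.3923, -0.2838, 0.4083]
eef_rot: [-0.624, 0.782, -0.003, 0.001]
contact_force: [-0.2, 0.4, -2.0]
gripper_width: 0.095
finger_force: 59.6
```

```bash
python3 - <<'E'
from h import *
go([.5,-.20,.41],90)
im,P=shot("wrist")
fit(P,(.467,-.3005),167,.16,True)
im,A=shot("top");im,B=shot("scene");save(im,"s2.png");p=fit(np.stack([A,B]),(.467,-.3005),167,.16,True);p=fit(B,(.467,-.3005),167,.16,True)
E
```

```text
tcp [ 0.3923 -0.2838  0.4083] yaw 167.17 t 9.8 q1,q6 [-0.63  2.74] Fz [-0.2  0.4 -2. ] w 0.095
slide [-1.056 -0.864 -0.015] turn [-0.004  0.001  0.898]
fit xyz [ 0.4682 -0.3016  0.1617] yaw 167.15 tilt 0.26 n 3000 rms mm 1.683054658900843
fit xyz [ 0.4684 -0.2999  0.1602] yaw 167.16 tilt -0.29 n 1316 rms mm 1.947331353271583
fit xyz [ 0.4688 -0.3     0.1598] yaw 167.05 tilt -0.35 n 922 rms mm 1.9967351890460374
```

Held level: the fitted tilt is within about 0.4°. Plan the carry.

```bash
python3 - <<'E'
from h import *
W=[(.3923,-.2838,.4083,167.2),(.43,-.25,.45,207),(.48,-.2,.45,247),(.54,-.14,.45,287),(.60,-.08,.45,327),(.6418,-.0222,.45,364.5)]
for a,b in zip(W,W[1:]):
    t=np.radians(a[3]);y=np.array([np.cos(t),np.sin(t),0]);z=np.array([0,0,-1.]);x=np.cross(y,z)
    d=(np.array(b[:3])-a[:3])/.1
    print((np.stack([x,y,z])@d).round(3), "turn", round(-np.radians(b[3]-a[3])/1.5,3))
E
```

```text
[-0.413 -0.293 -0.417] turn -0.463
[-0.219 -0.672  0.   ] turn -0.465
[ 0.318 -0.787  0.   ] turn -0.465
[ 0.749 -0.398  0.   ] turn -0.465
[0.712 0.036 0.   ] turn -0.436
```

Call:
{"name": "move_arm", "arguments": {
  "turn": [
    [0,0,-0.08],
    [0,0,-0.17],
    [0,0,-0.27],
    [0,0,-0.365],
    [0,0,-0.463]
  ],
  "slide": [
    [-0.05,-0.03,-0.1],
    [-0.13,-0.08,-0.2],
    [-0.22,-0.15,-0.3],
    [-0.32,-0.22,-0.4],
    [-0.413,-0.293,-0.417]
  ],
  "hand": [-1,-1,-1,-1,-1]
}}

```text
t: 10.45
tool_pos: [0.4298, -0.2493, 0.446]
eef_rot: [0.854, -0.52, -0.0, 0.0]
contact_force: [0.6, -0.3, -1.2]
gripper_width: 0.099
finger_force: 59.5
```

Call:
{"name": "move_arm", "arguments": {
  "turn": [
    [0,0,-0.093],
    [0,0,-0.186],
    [0,0,-0.279],
    [0,0,-0.372],
    [0,0,-0.465]
  ],
  "slide": [
    [-0.04,-0.13,0],
    [-0.09,-0.27,0],
    [-0.13,-0.4,0],
    [-0.18,-0.54,0],
    [-0.219,-0.672,0]
  ],
  "hand": [-1,-1,-1,-1,-1]
}}

```text
t: 10.95
tool_pos: [0.4796, -0.199, 0.4447]
eef_rot: [0.98, -0.197, -0.001, -0.0]
contact_force: [0.3, 0.3, -1.9]
gripper_width: 0.098
finger_force: 59.5
```

Call:
{"name": "move_arm", "arguments": {
  "turn": [
    [0,0,-0.093],
    [0,0,-0.186],
    [0,0,-0.279],
    [0,0,-0.372],
    [0,0,-0.465]
  ],
  "slide": [
    [0.06,-0.16,0],
    [0.13,-0.31,0],
    [0.19,-0.47,0],
    [0.25,-0.63,0],
    [0.318,-0.787,0]
  ],
  "hand": [-1,-1,-1,-1,-1]
}}

```text
t: 11.45
tool_pos: [0.5397, -0.139, 0.4446]
eef_rot: [0.989, 0.15, -0.001, -0.001]
contact_force: [-0.2, -0.3, -1.2]
gripper_width: 0.099
finger_force: 59.5
```

Call:
{"name": "move_arm", "arguments": {
  "turn": [
    [0,0,-0.093],
    [0,0,-0.186],
    [0,0,-0.279],
    [0,0,-0.372],
    [0,0,-0.465]
  ],
  "slide": [
    [0.15,-0.08,0],
    [0.3,-0.16,0],
    [0.45,-0.24,0],
    [0.6,-0.32,0],
    [0.749,-0.398,0]
  ],
  "hand": [-1,-1,-1,-1,-1]
}}

```text
t: 11.95
tool_pos: [0.5999, -0.0793, 0.4444]
eef_rot: [0.878, 0.479, -0.001, -0.001]
contact_force: [-0.0, 0.7, -1.5]
gripper_width: 0.092
finger_force: 59.5
```

```bash
python3 - <<'E'
from h import *
go([.6418,-.0222,.45],4.5)
E
```

```text
tcp [ 0.5999 -0.0793  0.4444] yaw -32.81 t 11.95 q1,q6 [-0.13  0.44] Fz [-0.   0.7 -1.5] w 0.092
slide [ 0.706  0.042 -0.057] turn [-0.002  0.    -0.434]
```

Call:
{"name": "move_arm", "arguments": {
  "turn": [
    [0,0,-0.09],
    [0,0,-0.18],
    [0,0,-0.27],
    [0,0,-0.36],
    [0,0,-0.434]
  ],
  "slide": [
    [0.15,0.01,0],
    [0.3,0.02,0],
    [0.45,0.03,0],
    [0.6,0.04,0],
    [0.706,0.042,0]
  ],
  "hand": [-1,-1,-1,-1,-1]
}}

```text
t: 12.45
tool_pos: [0.6421, -0.0223, 0.4443]
eef_rot: [0.679, 0.734, -0.001, -0.001]
contact_force: [-0.7, 0.8, -0.7]
gripper_width: 0.092
finger_force: 59.5
```

Call:
{"name": "move_arm", "arguments": {
  "turn": [
    [0,0,0],
    [0,0,0],
    [0,0,0],
    [0,0,0],
    [0,0,0]
  ],
  "slide": [
    [0,0,0.2],
    [0,0,0.4],
    [0,0,0.6],
    [0,0,0.7],
    [0,0,0.7]
  ],
  "hand": [-1,-1,-1,-1,-1]
}}

```text
t: 12.95
tool_pos: [0.6411, -0.023, 0.3737]
eef_rot: [0.681, 0.732, -0.001, -0.002]
contact_force: [0.0, 0.7, -1.0]
gripper_width: 0.094
finger_force: 59.5
```

```bash
python3 - <<'E'
from h import *
go([.6418,-.0222,.36],4.5)
im,P=shot("wrist");fit(P,(.564,-.0285),4.5,.125,True);fit(P,(.564,-.0285),-175.5,.03)
im,A=shot("top");im,B=shot("scene");save(np.concatenate([cv2.resize(im[150:330,200:400],None,fx=3,fy=3)]),"s3.png")
for k in (A,B,np.stack([A,B])): fit(k,(.564,-.0285),4.5,.125,True)
fit(B,(.564,-.0285),-175.5,.03)
E
```

```text
tcp [ 0.6411 -0.023   0.3737] yaw 4.15 t 12.95 q1,q6 [-0.04 -0.11] Fz [ 0.   0.7 -1. ] w 0.094
slide [0.007 0.008 0.137] turn [-0.003 -0.    -0.004]
fit xyz [ 0.5644 -0.0276  0.1266] yaw 4.01 tilt -0.51 n 3000 rms mm 1.688206060728124
fit xyz [ 0.5634 -0.0283  0.0296] yaw -175.88 tilt 0.0 n 1235 rms mm 1.7304867884487005
fit xyz [ 0.564  -0.0285  0.125 ] yaw 4.5 tilt 0.0 n 0 rms mm nan
fit xyz [ 0.5665 -0.0268  0.1295] yaw 4.63 tilt 0.06 n 1159 rms mm 1.9548738008846136
fit xyz [ 0.5665 -0.0268  0.1295] yaw 4.63 tilt 0.06 n 1159 rms mm 1.9548738008846136
fit xyz [ 0.5641 -0.029   0.0302] yaw -176.39 tilt 0.0 n 617 rms mm 1.8810712914451577h.py:63: RuntimeWarning: invalid value encountered in scalar divide
  print("fit xyz",p[:3].round(4),"yaw",np.degrees(p[3]).round(2),"tilt",np.degrees(p[4]).round(2),"n",len(q),"rms mm",1e3*np.sqrt(2*s.cost/len(q)))
```

View pics/s3.png

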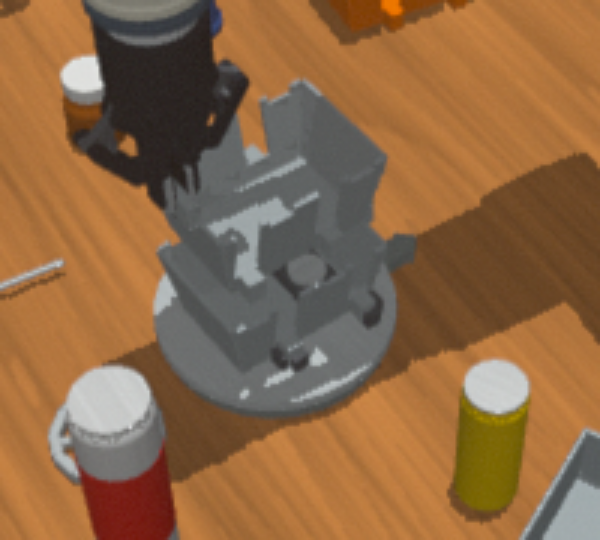

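The tote hovers squarely over the bottom one, tab away from the robot. The grippers hold its tab at about (180,200), and the pointer at (400,250) is under the lower tab. Correct by about 1.5 mm and lower slowly.

Call:
{"name": "move_arm", "arguments": {
  "turn": [
    [0,0,0],
    [0,0,0],
    [0,0,0],
    [0,0,0],
    [0,0,0]
  ],
  "slide": [
    [-0.012,-0.015,0.06],
    [-0.012,-0.015,0.12],
    [-0.012,-0.015,0.18],
    [-0.012,-0.015,0.23],
    [-0.012,-0.015,0.25]
  ],
  "hand": [-1,-1,-1,-1,-1]
}}

```text
t: 13.6
tool_pos: [0.6402, -0.0243, 0.3505]
eef_rot: [0.681, 0.732, -0.0, -0.0]
contact_force: [0.4, -0.7, -1.0]
gripper_width: 0.099
finger_force: 59.5
```

Call:
{"name": "move_arm", "arguments": {
  "turn": [
    [0,0,0],
    [0,0,0],
    [0,0,0],
    [0,0,0]
  ],
  "slide": [
    [0,0,0.01],
    [0,0,0.025],
    [0,0,0.04],
    [0,0,0.05]
  ],
  "hand": [-1,-1,-1,-1]
}}

```text
t: 14.0
tool_pos: [0.6405, -0.0243, 0.3464]
eef_rot: [0.681, 0.732, 0.0, 0.0]
contact_force: [-0.8, -0.1, -1.1]
gripper_width: 0.096
finger_force: 59.5
```

```bash
python3 - <<'E'
from h import *
go([.6396,-.0242,.340],4.4)
im,P=shot("wrist");fit(P,(.564,-.0285),4.5,.1,True)
im,B=shot("scene");fit(B,(.564,-.0285),4.5,.1,True)
fit(B,(.564,-.0285),-175.5,.03)
print(bot.read_state()["wrist_torque"])
E
```

```text
tcp [ 0.6405 -0.0243  0.3464] yaw 4.16 t 14.0 q1,q6 [-0.04 -0.11] Fz [-0.8 -0.1 -1.1] w 0.096
slide [ 0.002 -0.009  0.064] turn [ 0.     0.    -0.003]
fit xyz [ 0.565  -0.0287  0.0989] yaw 4.13 tilt -0.83 n 3000 rms mm 1.6773492288590506
fit xyz [ 0.5648 -0.0275  0.1001] yaw 4.43 tilt 0.04 n 1047 rms mm 1.8915541371081088
fit xyz [ 0.5654 -0.0235  0.0418] yaw -175.79 tilt 0.0 n 442 rms mm 1.948842038731306
[-0.03775994 -0.12408054 -0.05255253]
```

Call:
{"name": "move_arm", "arguments": {
  "turn": [
    [0,0,0],
    [0,0,0],
    [0,0,0],
    [0,0,0]
  ],
  "slide": [
    [0,-0.005,0.01],
    [0,-0.008,0.02],
    [0,-0.008,0.03],
    [0,-0.008,0.04]
  ],
  "hand": [-1,-1,-1,-1]
}}

```text
t: 14.5
tool_pos: [0.6396, -0.0244, 0.3423]
eef_rot: [0.681, 0.732, 0.0, 0.0]
contact_force: [0.0, -0.3, -1.5]
gripper_width: 0.099
finger_force: 59.5
```

Call:
{"name": "move_arm", "arguments": {
  "turn": [
    [0,0,0],
    [0,0,0],
    [0,0,0]
  ],
  "slide": [
    [0,0,0.005],
    [0,0,0.01],
    [0,0,0.015]
  ],
  "hand": [-1,-1,-1]
}}

```text
t: 14.8
tool_pos: [0.6396, -0.0244, 0.3408]
eef_rot: [0.681, 0.732, -0.0, -0.0]
contact_force: [-0.8, -1.0, -0.4]
gripper_width: 0.097
finger_force: 59.5
```

Contact is starting: Fz went from -1.5 to -0.4.

Call:
{"name": "move_arm", "arguments": {
  "turn": [
    [0,0,0],
    [0,0,0],
    [0,0,0]
  ],
  "slide": [
    [0,0,0.005],
    [0,0,0.01],
    [0,0,0.01]
  ],
  "hand": [-1,-1,-1]
}}

```text
t: 15.1
tool_pos: [0.6398, -0.0244, 0.3403]
eef_rot: [0.681, 0.732, 0.0, 0.0]
contact_force: [0.5, 0.4, 1.8]
gripper_width: 0.099
finger_force: 59.9
```

```bash
python3 - <<'E'
from h import *
go([.6396,-.0244,.340],4.4)
im,P=shot("wrist");fit(P,(.564,-.0285),4.5,.094,True)
im,B=shot("scene");fit(B,(.564,-.0285),4.5,.094,True)
s=bot.read_state();print(s["wrist_torque"],s["contact_force"])
E
```

```text
tcp [ 0.6398 -0.0244  0.3403] yaw 4.15 t 15.1 q1,q6 [-0.04 -0.11] Fz [0.5 0.4 1.8] w 0.099
slide [ 0.    -0.002  0.003] turn [ 0.001  0.    -0.003]
fit xyz [ 0.564  -0.029   0.0932] yaw 4.04 tilt -0.46 n 3000 rms mm 1.6819914947845067
fit xyz [ 0.5644 -0.0284  0.094 ] yaw 4.59 tilt 0.25 n 1057 rms mm 1.9521077880209476
[ 0.0423859  -0.08791063 -0.03456695] [ 0.739853   -0.25994546  1.29287821]
```

The tote is seated: underside at 94 mm, level, feet in the saddles and its weight carried. Let go gently and rise.

Call:
{"name": "move_arm", "arguments": {
  "turn": [
    [0,0,0],
    [0,0,0],
    [0,0,0],
    [0,0,0],
    [0,0,0]
  ],
  "slide": [
    [0,0,0],
    [0,0,0],
    [0,0,0],
    [0,0,0],
    [0,0,0]
  ],
  "hand": [-0.75,-0.7,-0.5,-0.3,-0.2]
}}

```text
t: 15.7
tool_pos: [0.6396, -0.0244, 0.3398]
eef_rot: [0.681, 0.732, -0.0, -0.0]
contact_force: [-0.9, -0.7, 0.4]
gripper_width: 0.398
finger_force: 0.0
```

Call:
{"name": "move_arm", "arguments": {
  "turn": [
    [0,0,0],
    [0,0,0],
    [0,0,0],
    [0,0,0],
    [0,0,0]
  ],
  "slide": [
    [0,0,0],
    [0,0,-0.1],
    [0,0,-0.3],
    [0,0,-0.6],
    [0,0,-1]
  ],
  "hand": [-0.1,-0.1,-0.1,-0.1,-0.1]
}}

```text
t: 16.2
tool_pos: [0.6391, -0.0244, 0.4402]
eef_rot: [0.681, 0.732, -0.001, -0.001]
contact_force: [0.7, -0.2, 0.4]
gripper_width: 0.449
finger_force: 0.0
```

```bash
python3 - <<'E'
from h import *
go([.6396,-.0244,.44],4.4)
im,P=shot("wrist");fit(P,(.564,-.0285),4.5,.094,True)
im,A=shot("top");im,B=shot("scene");save(cv2.resize(im[130:330,180:400],None,fx=3,fy=3),"s4.png");fit(B,(.564,-.0285),4.5,.094,True)
E
```

```text
tcp [ 0.6391 -0.0244  0.4402] yaw 4.15 t 16.2 q1,q6 [-0.04 -0.11] Fz [ 0.7 -0.2  0.4] w 0.449
slide [-0.001  0.005  0.001] turn [-0.002 -0.    -0.003]
fit xyz [ 0.5638 -0.0291  0.0936] yaw 4.1 tilt -0.27 n 3000 rms mm 1.6367358109167598
fit xyz [ 0.5645 -0.0286  0.0946] yaw 4.29 tilt -0.05 n 1270 rms mm 1.9241358704144045
```

View pics/s4.png

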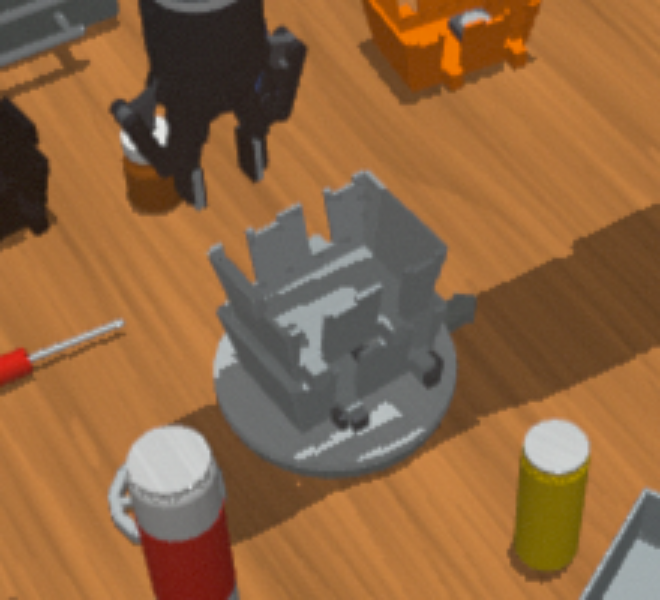

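The upper tote stands level on the bottom one, centred near (340,290), with the gripper clear of it at about (230,180) and the bystanders in view undisturbed. Hand in.

```bash
python3 -c "
from rig import bot
print(bot.finish_job())"
```

```text
the job is handed in; nothing more can be done
None
```

I turned the bottom tote so its tab is within about half a degree of the pointer, then stacked the loose tote end for end on top, with its underside at 94 mm as it should be. I let go cleanly and handed the job in at about 16 s; it returned no verdict.

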